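# Point out the missing pump bolt and log it

### The job

Show the bench camera what the pump cover still lacks: with the tool pointing down, bring the fingertips directly over the empty bolt hole in the cover, a few centimetres above it without touching, and stay there for about two seconds; then point in the same way at the yellow bolt standing on the bench. Then press the green button right down to log it, and draw back clear of it. Only point: grasp nothing, leave the red button alone, and touch neither the pump, the bolts nor any of the tools and parts lying about.

Things in the scene. Friction and masses are not known exactly. Their poses are not given: they have to be found in the camera images.
- pump: pump fixed to the bench: grey housing, square aluminium cover 150 x 150 mm, its top face 92 mm up. Origin: centre of underside; z up, x, y along the edges; any yaw. Near the corners (55 mm from centre in x and y) are three yellow hex bolt heads, 33 mm wide, 13 mm above the cover, and one empty hole; in the middle a white ring 72 mm wide with a dark shaft end 26 mm above the cover
- empty_hole (a point): centre of the mouth of the cover's empty bolt hole, 22 mm across, dark inside, level with the top face of the cover (92 mm above the bench), at +55, +55 mm in the pump's x, y; its z axis points up
- yellow_bolt: an M20 hex bolt standing on its head, yellow (brass-coloured) like the three in the pump cover: hexagonal head below 33 mm across and 13 mm high, round threaded shank 20 mm across above it, 58 mm tall in all, loose, 0.19 kg. Origin: centre of its underside, on the bench. The three loose bolts stand in a row in any order
- yellow_bolt_top (a point): centre of the upper end of the yellow bolt's shank, 58 mm above the bench; z axis up
- silver_bolt: an M20 hex bolt standing on its head, silver-coloured: hexagonal head below 33 mm across and 13 mm high, round threaded shank 20 mm across above it, 58 mm tall in all, loose, 0.19 kg. Origin: centre of its underside
- black_bolt: an M20 hex bolt standing on its head, black: hexagonal head below 33 mm across and 13 mm high, round threaded shank 20 mm across above it, 58 mm tall in all, loose, 0.19 kg. Origin: centre of its underside
- station: the button station, a grey box with a yellow top plate, 80 x 150 mm and 50 mm high, fixed to the bench, with a green and a red push button on top, 72 mm apart. Origin: centre of its underside; z up; green lies at +36 mm, red at -36 mm along its y axis
- green_button (a joint): travel of the green button in m: 0 released, 0.006 fully down; moves straight down, springs back, about 5 N to press fully
- green_button_top (a point): centre of the top face of the green button's cap, 32 mm across; moves with the cap
- red_button (a joint): travel of the red button in m: 0 released, 0.006 fully down
- red_button_top (a point): centre of the top face of the red button's cap, 32 mm across
- hammer: loose hammer, lying beyond the work; origin on its underside, x along its length
- spanner: loose steel spanner, lying beyond the work; origin on its underside, x along its length
- torch: loose red torch standing upright, 52 mm across, 150 mm tall; origin: centre of its underside
- sleeve: loose brass sleeve standing upright, 48 mm across, 60 mm tall; origin: centre of its underside
- bearing: loose dark steel bearing ring lying flat, 72 mm across, 18 mm high; origin: centre of its underside
- grease_tin: loose tin with a blue label, 80 mm across, 90 mm tall; origin: centre of its underside
Things that resemble listed ones, but are neither listed nor needed, are in the scene too. Leave any blue look-alike of the yellow_bolt alone.

How it is judged:
By the outcome, as a careful person would: the job done as asked, in the order asked, and still so for the second after the job is handed in, with the robot touching nothing.
It also fails if it takes over 48 s, if anything falls off the work surface, if the arm or the gripper's body presses on something with over 40 N, if the wrist force passes 120 N, or if a joint passes its speed limit or range.

### The arm

A 6-joint arm with a two-finger parallel gripper is mounted at the origin on the work surface. World frame = base frame: x ahead of the robot, y to its left, z up, the work surface at z = 0. Lengths are in mm, angles in degrees, forces in N, time in s.
With the tool pointing down it reaches from about 300 to 850 mm from the base axis. Payload 4.2 kg.
Tool frame: the origin (TCP) lies between the finger pads, 19 mm behind the fingertips; this is the grasp point; z points along the fingers, y is the line along which they close (so a half turn about z gives the same grasp; the last joint's range is limited). The gripper opens to 91 mm and grips with 3 to 60 N. Pads are 32 mm wide; open, the fingers measure 118 mm over their backs; the gripper's body (76 mm by 178 mm) begins 60 mm behind the grasp point.
Start: joints at [69.442, 18.312, 89.639, -0, 72.044, -1.146], TCP at [191.107, 542.328, 232.776] pointing down, gripper open.
Joint ranges: [-177.97, 177.97], [-48.28, 115.42], [12.27, 149.76], [-77.06, 257.06], [2.81, 150.46], [-146.56, 146.56]. Speed limits (degrees/s): [147.25, 147.25, 180, 180, 180, 180].

### API

Orientations are given as [roll, pitch, yaw] about the fixed x, y, z axes, in that order (R = Rz(yaw) Ry(pitch) Rx(roll)).
In Python, from workcell import sensors, viewer, env gives the robot as it stands. The module is installed in compiled form; this text tells all that it offers.
- The arm moves only by the tool step_arm, never from a script. Its argument "plan" is one flat list of numbers, 6 for each row, row after row: the shift along the tool's x, y, z in cm, then the turn, a rotation vector about the tool's x, y, z in rad. In form: [x, y, z, wx, wy, wz, x, y, z, wx, wy, wz, ...]. A call has 1 to 5 rows; each row shifts and turns the commanded pose from where the row before left it, along the tool's axes as they then stand; what a row does not reach is not made up. A row lasts 1/12 s, in which the tool goes at most 41.7 mm and 7.16 degrees, less where a joint would pass 70% of its speed; a pose out of reach is approached as far as the arm can. A call is refused whole if a number of a shift passes 4.17 or a number of a turn 0.125, either way. A call with a gripper value outside its range is refused whole. "hand" is the finger opening in cm, from 0 to 9.12, set as the call begins (left out, the last holds). The fingers move at their own pace and stop on an object; "newtons" is the grip in N (left out, the last holds). Time passes only in rows, so rows that do not move let the fingers close. It gives the time, the measured TCP pose, the force, the opening and the grip force at its end, in the units of the state.
- sensors.state(): the state, without advancing time (a new reading comes with each control period).
- viewer.grab_frame(name): name is "side" or "top"; returns a dict with "img" (480x640x3 uint8, red, green, blue), "fx", "fy", "cx", "cy" (pixels), "k1" (the pictures are not rectified: a ray, as slopes to the right and down, at radius r is drawn at 1 + k1 r^2 times it, then the intrinsics apply), "position" and "attitude" of the camera in the world. Camera axes: x right, y down, z forward; pixel columns grow to the right and rows downward; lengths in mm; the calibration is good to about 2 mm. A picture is of the moment at which its call begins. There is no depth.
- env.job_done(): hands the job in; it is judged then, once.
Trained networks look in a picture, given as the dict that the camera call returned (one of the last four; its "shot" number tells which), for a name from the list of things; names that differ only in an ending like _2 or _b are one class to them, and where a whole thing is asked for, a point or a joint stands for the part that bears it (a point fixed in the world has none). Each returns a list of dicts, best first, with "score" (0 to 1); they miss things now and then, are a little off and sometimes report something else, mostly with a low value. They report only what shows in the picture. A call takes as long as a camera call. They do not tell look-alikes from the thing itself.
- viewer.boxes_of(name, picture): "location" ([column, row] in pixels, amid what is visible of it).
- viewer.pinpoint(name, picture): "location" ([column, row] in pixels: a listed point, or the origin of a listed thing).
The state is a dict: "time_s": time; "qpos": joint angles; "qvel": joint speeds; "effort": joint torques, N m; "ee_pos": TCP position; "ee_rot": TCP orientation; "force": force on the tool from outside, world axes, zero at the start; "torque": the same for the moment, N m; "gripper_width": finger opening in mm; "gripper_force": force on a finger pad.
Only numpy, scipy, OpenCV 4.12 (cv2) and the standard library are available. Lean on these libraries where they do the work, as an engineer would, in place of code of your own. Each camera call takes 0.05 s, during which the arm holds its last target. There are 200 camera calls.

## Working session

There is one attempt and no reset: what is moved stays moved. The work goes in short steps, Python scripts to look and compute and a tool call to move; the robot and the scene stay as the last step left them, time stands still between calls to the robot, and variables do not carry over. Pictures are saved under pics/ and viewed, at most 10 in all, crops included, and the job is handed in when it is done.

Besides the shell and the picture viewer there is one more tool, called after "Request:" as name(argument=value, ...), one argument or row to a line, values as JSON. step_arm: Moves the arm, as the interface text tells. Its arguments: {"type":"object","properties":{"plan":{"type":"array","items":{"type":"number"}},"hand":{"type":"number"},"newtons":{"type":"number"}},"required":["plan"]}

```bash
mkdir -p pics
cat > h.py <<'E'
import numpy as np, cv2
from scipy.spatial.transform import Rotation as R
from workcell import sensors, viewer, env
def rot(a):
    a=np.array(a,float)
    return R.from_euler('xyz',a,degrees=True).as_matrix() if a.size==3 else (R.from_quat(a).as_matrix() if a.size==4 else a.reshape(3,3))
def at_z(f,px,z):
    u=np.array([(px[0]-f['cx'])/f['fx'],(px[1]-f['cy'])/f['fy']]); s=u.copy()
    for _ in range(20): s=u/(1+f['k1']*(s@s))
    d=rot(f['attitude'])@np.array([s[0],s[1],1]); p=np.array(f['position'],float)
    return p+d*(z-p[2])/d[2]
def save(f,n,crop=None,sc=1):
    im=f['img'][:,:,::-1]
    if crop: x0,y0,x1,y1=crop; im=im[y0:y1,x0:x1]
    cv2.imwrite('pics/'+n,cv2.resize(im,None,fx=sc,fy=sc,interpolation=cv2.INTER_CUBIC))
E
python3 - <<'E'
from h import *
print(sensors.state())
Z=dict(empty_hole=92,yellow_bolt_top=58,green_button_top=60,red_button_top=60,pump=0,station=0,silver_bolt=0,black_bolt=0,yellow_bolt=0,torch=0,grease_tin=0)
for n in ['top','side']:
    f=viewer.grab_frame(n); save(f,n+'0.png'); print(n,{k:v for k,v in f.items() if k!='img'})
    for k,z in Z.items():
        for d in viewer.pinpoint(k,f)[:4]: print(k,round(d['score'],2),np.round(d['location']),at_z(f,d['location'],z).round())
E
```

```text
{'time_s': 0.0, 'qpos': array([ 6.94416144e+01,  1.83501198e+01,  8.97053395e+01, -7.58706230e-04,
        7.20437124e+01, -1.14549438e+00]), 'qvel': array([-0.06116452, -0.00524279,  0.05772747,  0.01713351,  0.01843637,
        0.06924706]), 'effort': array([-9.65056970e-04, -4.12471211e+01, -2.31968486e+01,  7.28436001e-02,
        4.58265329e-02, -1.33359613e-04]), 'ee_pos': array([190.95004247, 541.87393655, 231.94272861]), 'ee_rot': array([-1.79900834e+02, -1.26137176e-03,  1.60587342e+02]), 'force': array([-0.09809379,  0.2610337 , -0.3942381 ]), 'torque': array([-0.02373491, -0.00850718, -0.01243916]), 'gripper_force': 0.0, 'gripper_width': 91.106314716454}
top {'fx': 453.2127105098751, 'fy': 453.2127105098751, 'cx': 318.2314195432162, 'cy': 244.1490203582007, 'k1': -0.07691265484717742, 'position': array([ 451.45007756,  -19.01313572, 1174.28051603]), 'attitude': array([-1.74294475e+02,  1.09510880e-01, -8.83669453e+01]), 'shot': 1}
empty_hole 0.89 [233. 292.] [438. 185.  92.]
yellow_bolt_top 0.43 [337. 182.] [721. -57.  58.]
yellow_bolt_top 0.41 [366. 225.] [ 615. -131.   5
[... 953 characters left out ...]
  ]), 'attitude': array([-129.98195579,   -0.13285383,  -41.24556364]), 'shot': 2}
empty_hole 0.75 [222. 231.] [442. 189.  92.]
yellow_bolt_top 0.55 [374. 282.] [ 612. -130.   58.]
yellow_bolt_top 0.51 [391. 241.] [739. -63.  58.]
green_button_top 0.59 [327. 326.] [ 457. -155.   60.]
red_button_top 0.62 [368. 337.] [ 496. -224.   60.]
station 0.96 [344. 356.] [ 465. -197.    0.]
silver_bolt 0.76 [425. 326.] [ 642. -253.    0.]
black_bolt 0.61 [366. 337.] [ 531. -192.    0.]
yellow_bolt 0.75 [373. 301.] [ 613. -133.    0.]
yellow_bolt 0.48 [383. 258.] [736. -49.   0.]
torch 0.95 [253. 190.] [665. 406.   0.]
torch 0.17 [223. 232.] [495. 295.   0.]
grease_tin 0.2 [472. 385.] [ 598. -399.    0.]
```

View pics/top0.png

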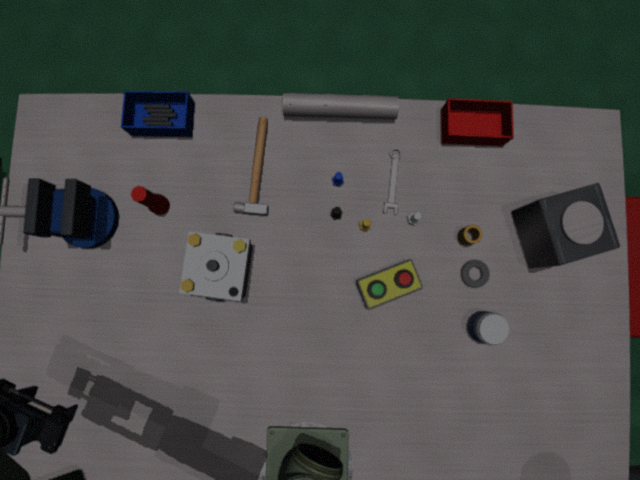

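View pics/side0.png

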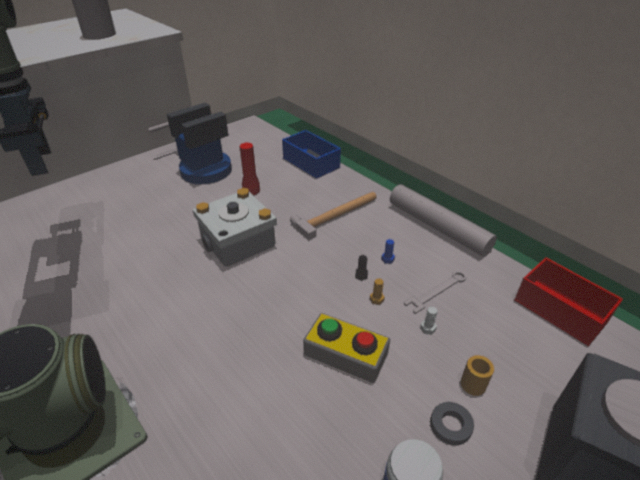

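Top view: hole (233,292), green (377,289), red (404,279). These could be taken for the yellow bolt: yellow (366,225), blue look-alike (338,179), black (336,213), silver (414,218), and the cover bolts (194,240), (239,246), (187,286). For the hole, the only confusable thing is the shaft end (213,266). I choose the yellow bolt at (366,225) and the hole at (233,292), and will check both in one crop.

Run:
```python
from h import *
from scipy.optimize import least_squares
F={n:viewer.grab_frame(n) for n in ['top','side']}
def crop(n,c,h=30): 
    x,y=c; return cv2.resize(F[n]['img'][y-h:y+h,x-h:x+h,::-1],(300,300),interpolation=cv2.INTER_CUBIC)
cv2.imwrite('pics/c1.png',np.vstack([np.hstack([crop('top',(233,292)),crop('top',(366,225))]),np.hstack([crop('side',(222,231)),crop('side',(374,288))])])) 
def tri(pa,pb):
    fa,fb=F['top'],F['side']
    L=[]
    for f,p in((fa,pa),(fb,pb)):
        a=at_z(f,p,0);b=at_z(f,p,100);L.append((a,(b-a)/np.linalg.norm(b-a)))
    A=sum(np.eye(3)-np.outer(d,d) for _,d in L); B=sum((np.eye(3)-np.outer(d,d))@a for a,d in L)
    return np.linalg.solve(A,B)
G={}
for n,(x,y) in dict(top=(377,289),side=(329,327)).items():
    hsv=cv2.cvtColor(F[n]['img'],cv2.COLOR_RGB2HSV)
    m=cv2.inRange(hsv,(45,100,40),(85,255,255)); k=np.zeros_like(m); k[y-20:y+20,x-20:x+20]=1
    ys,xs=np.nonzero(m*k); G[n]=(xs.mean(),ys.mean()); print(n,G[n],len(xs),xs.min(),xs.max(),ys.min(),ys.max())
print('green',tri(G['top'],G['side']))
for z in (56,60,64):print(z,at_z(F['top'],G['top'],z),at_z(F['side'],G['side'],z))
# dark hole centroid
for n,(x,y) in dict(top=(233,292),side=(222,232)).items():
    g=F[n]['img'].mean(2)[y-7:y+8,x-8:x+9]; w=np.clip(90-g,0,None); yy,xx=np.mgrid[y-7:y+8,x-8:x+9]
    c=((w*xx).sum()/w.sum(),(w*yy).sum()/w.sum()); print(n,c,at_z(F[n],c,92)); 
for n in F:
  for k in('empty_hole','yellow_bolt_top'):
    d=viewer.pinpoint(k,F[n])[:2]; print(n,k,[(e['location'],at_z(F[n],e['location'],92 if k[0]=='e' else 58).round(1)) for e in d])
```

```text
top (np.float64(377.09448818897636), np.float64(288.6929133858268)) 127 371 383 283 294
side (np.float64(329.39884393063585), np.float64(324.91907514450867)) 173 322 337 319 331
green [ 457.05156201 -160.10984625   67.61912482]
56 [ 457.09188198 -161.57689982   56.        ] [ 463.66945329 -153.04133468   56.        ]
60 [ 457.0717017  -161.06696064   60.        ] [ 461.39784068 -155.47915662   60.        ]
64 [ 457.05152141 -160.55702145   64.        ] [ 459.12622806 -157.91697857   64.        ]
top (np.float64(233.3753028657365), np.float64(291.50213050380154)) [440.32793731 185.15023366  92.        ]
side (np.float64(222.71199999999996), np.float64(233.8922857142857)) [437.90248275 180.66994223  92.        ]
top empty_hole [([233.9, 291.4], array([440.6, 183.9,  92. ])), ([221.8, 263.8], array([505.6, 216.1,  92. ]))]
top yellow_bolt_top [([364.2, 224.6], array([ 615. , -126.6,   58. ])), ([338.5, 176.7], array([734.9, -59.8,  58. ]))]
side empty_hole [([223.4, 227.6], array([451.5, 199.7,  92. ]))]
side yellow_bolt_top [([376.6, 280.2], array([ 619.4, -129.8,   58. ])), ([392.1, 242.3], array([738.6, -66.9,  58. ]))]
```

View pics/c1.png

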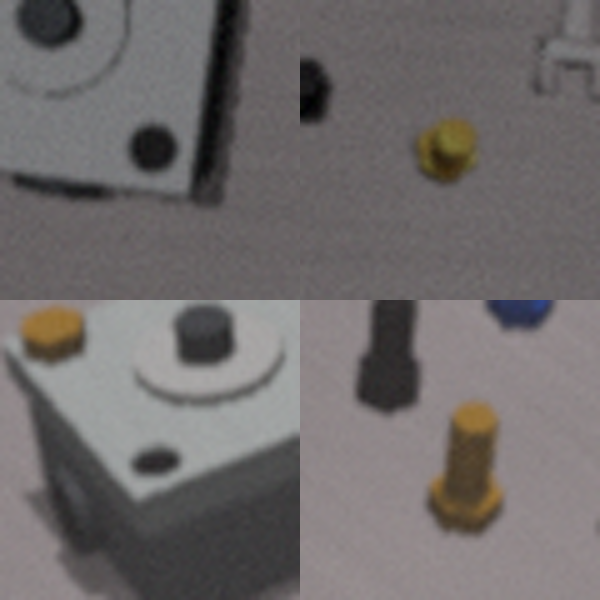

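The crops confirm the dark, empty hole at (233.4,291.6) and the yellow bolt. In the top view its shank end is at about (366.2,222). Estimates: hole (440,184,92), bolt top (622,-132,58), green cap about (457,-160,66). I'll close the fingers and set off.

Request:
step_arm(
  plan=[-2.36,-1.7,0,0,0,0,-2.36,-1.7,0,0,0,0,-2.36,-1.7,0,0,0,0,-2.36,-1.7,0,0,0,0,-2.36,-1.7,0,0,0,0],
  hand=0,
  newtons=5,
)

```text
time_s: 1.92
ee_pos: [274.7, 421.8, 232.8]
ee_rot: [180.0, 0.0, 160.6]
force: [1.0, 0.0, -0.8]
gripper_width: 60.8
gripper_force: 0.0
```

Request:
step_arm(
  plan=[-2.36,-1.7,0.2,0,0,0,-2.36,-1.7,0.2,0,0,0,-2.36,-1.7,0.2,0,0,0,-2.36,-1.7,0.2,0,0,0,-2.36,-1.7,0.2,0,0,0],
)

```text
time_s: 2.33
ee_pos: [357.8, 302.3, 222.9]
ee_rot: [180.0, 0.0, 160.6]
force: [0.5, 0.1, 0.3]
gripper_width: 27.1
gripper_force: 0.0
```

Request:
step_arm(
  plan=[-2.36,-1.7,0.4,0,0,0,-2.36,-1.7,0.4,0,0,0,-2.36,-1.7,0.4,0,0,0,-2.36,-1.7,0.4,0,0,0,-2.36,-1.7,0.4,0,0,0],
)

```text
time_s: 2.75
ee_pos: [440.9, 182.9, 202.8]
ee_rot: [180.0, 0.0, 160.6]
force: [0.2, 0.6, -0.2]
gripper_width: 0.7
gripper_force: 0.0
```

Request:
step_arm(
  plan=[0,0,0,0,0,0,0,0,0,0,0,0,0,0,0,0,0,0],
)

```text
time_s: 3.0
ee_pos: [440.0, 184.5, 202.8]
ee_rot: [180.0, -0.0, 160.6]
force: [-0.4, -0.5, -0.0]
gripper_width: 0.5
gripper_force: 0.0
```

```bash
cat > d.py <<'E'
import sys
from h import *
t=np.array(list(map(float,sys.argv[1:4]))); s=sensors.state()
print(s['time_s'],s['ee_pos'].round(1),s['ee_rot'].round(1),s['gripper_width'],s['force'].round(1)); print('tool cm',(rot(s['ee_rot']).T@(t-s['ee_pos'])/10).round(2))
E
python3 d.py 440 184 146; python3 -c "
from h import *
f=viewer.grab_frame('side');save(f,'s1.png',(140,130,300,270),4)
g=viewer.grab_frame('top')
print(at_z(g,(366.2,222),58),at_z(f,(378.5,281),58))"
```

```text
3.0 [440.  184.5 202.8] [180.   -0.  160.6] 0.48417491362060133 [-0.4 -0.5 -0. ]
tool cm [-0.02 -0.05  5.68]
[ 621.64642278 -131.4959847    58.        ] [ 620.70341739 -134.11836761   58.        ]
```

View pics/s1.png

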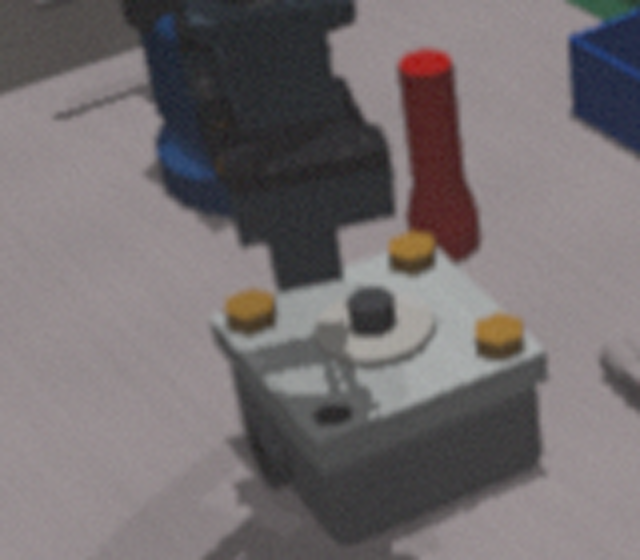

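The fingertips (310,285 in the crop) hang above the hole (333,413) with nothing in the way. I'll go down to 35 mm above it and stay there.

Request:
step_arm(
  plan=[0,0,1.4,0,0,0,0,0,1.4,0,0,0,0,0,1.4,0,0,0,0,0,1.0,0,0,0,0,0,0.5,0,0,0],
)

```text
time_s: 3.52
ee_pos: [439.0, 184.9, 144.7]
ee_rot: [-179.9, -0.1, 160.7]
force: [0.0, 0.2, -0.4]
gripper_width: 0.7
gripper_force: 0.0
```

Request:
step_arm(
  plan=[0,0,0,0,0,0,0,0,0,0,0,0,0,0,0,0,0,0,0,0,0,0,0,0,0,0,0,0,0,0],
)

```text
time_s: 3.93
ee_pos: [440.6, 184.4, 146.4]
ee_rot: [179.9, 0.1, 160.6]
force: [-0.9, -0.4, -0.6]
gripper_width: 0.6
gripper_force: 0.0
```

Request:
step_arm(
  plan=[0,0,0,0,0,0,0,0,0,0,0,0,0,0,0,0,0,0,0,0,0,0,0,0,0,0,0,0,0,0],
)

```text
time_s: 4.35
ee_pos: [440.2, 184.1, 145.7]
ee_rot: [180.0, -0.0, 160.6]
force: [0.3, 0.4, -0.4]
gripper_width: 0.4
gripper_force: 0.0
```

Request:
step_arm(
  plan=[0,0,0,0,0,0,0,0,0,0,0,0,0,0,0,0,0,0,0,0,0,0,0,0,0,0,0,0,0,0],
)

```text
time_s: 4.77
ee_pos: [440.2, 184.2, 145.7]
ee_rot: [180.0, -0.0, 160.6]
force: [0.9, -0.7, -0.7]
gripper_width: 0.8
gripper_force: 0.0
```

Request:
step_arm(
  plan=[0,0,0,0,0,0,0,0,0,0,0,0,0,0,0,0,0,0,0,0,0,0,0,0,0,0,0,0,0,0],
)

```text
time_s: 5.18
ee_pos: [440.2, 184.2, 145.8]
ee_rot: [180.0, 0.0, 160.6]
force: [-0.1, -0.2, -0.3]
gripper_width: 0.9
gripper_force: 0.0
```

Request:
step_arm(
  plan=[0,0,0,0,0,0,0,0,0,0,0,0,0,0,0,0,0,0,0,0,0,0,0,0,0,0,0,0,0,0],
)

```text
time_s: 5.6
ee_pos: [440.3, 184.2, 145.8]
ee_rot: [180.0, 0.0, 160.6]
force: [-0.1, -0.2, 0.5]
gripper_width: 0.7
gripper_force: 0.0
```

Request:
step_arm(
  plan=[0,0,0,0,0,0,0,0,0,0,0,0,0,0,0,0,0,0],
)

```text
time_s: 5.85
ee_pos: [440.2, 184.2, 145.8]
ee_rot: [180.0, 0.0, 160.6]
force: [-0.7, 0.4, -1.2]
gripper_width: 0.5
gripper_force: 0.0
```

```bash
python3 d.py 622 -132 200
```

```text
5.85 [440.2 184.2 145.8] [180.    0.  160.6] 0.46199308691511365 [-0.7  0.4 -1.2]
tool cm [-27.65 -23.78  -5.42]
```

Request:
step_arm(
  plan=[0,0,-1.1,0,0,0,0,0,-1.1,0,0,0,0,0,-1.1,0,0,0,0,0,-1.1,0,0,0,0,0,-1.0,0,0,0],
)

```text
time_s: 6.27
ee_pos: [440.3, 184.2, 200.4]
ee_rot: [180.0, 0.0, 160.6]
force: [-0.2, 0.3, -0.2]
gripper_width: 0.4
gripper_force: 0.0
```

Request:
step_arm(
  plan=[-1.84,-1.58,0,0,0,0,-1.84,-1.58,0,0,0,0,-1.84,-1.58,0,0,0,0,-1.84,-1.58,0,0,0,0,-1.84,-1.58,0,0,0,0],
)

```text
time_s: 6.68
ee_pos: [501.2, 78.1, 200.0]
ee_rot: [180.0, 0.0, 160.6]
force: [-0.2, 0.3, 1.0]
gripper_width: 0.9
gripper_force: 0.0
```

Request:
step_arm(
  plan=[-1.84,-1.58,0,0,0,0,-1.84,-1.58,0,0,0,0,-1.84,-1.58,0,0,0,0,-1.84,-1.58,0,0,0,0,-1.84,-1.58,0,0,0,0],
)

```text
time_s: 7.1
ee_pos: [561.7, -27.2, 199.8]
ee_rot: [180.0, -0.0, 160.6]
force: [0.1, 0.8, -0.5]
gripper_width: 0.5
gripper_force: 0.0
```

Request:
step_arm(
  plan=[-1.84,-1.58,0,0,0,0,-1.84,-1.58,0,0,0,0,-1.84,-1.58,0,0,0,0,-1.84,-1.58,0,0,0,0,-1.84,-1.58,0,0,0,0],
)

```text
time_s: 7.52
ee_pos: [622.2, -132.2, 199.7]
ee_rot: [180.0, -0.0, 160.6]
force: [0.8, 0.9, 0.5]
gripper_width: 0.2
gripper_force: 0.0
```

Request:
step_arm(
  plan=[0,0,0,0,0,0,0,0,0,0,0,0,0,0,0,0,0,0],
)

```text
time_s: 7.77
ee_pos: [621.3, -130.6, 199.5]
ee_rot: [180.0, -0.1, 160.6]
force: [-0.0, -0.3, -0.6]
gripper_width: 0.7
gripper_force: 0.0
```

```bash
python3 d.py 622 -132 112; python3 -c "
from h import *
f=viewer.grab_frame('side');save(f,'s2.png',(290,170,450,310),4)"
```

```text
7.7667 [ 621.3 -130.6  199.5] [ 1.800e+02 -1.000e-01  1.606e+02] 0.6878038152746696 [-0.  -0.3 -0.6]
tool cm [-0.12 -0.11  8.75]
```

View pics/s2.png

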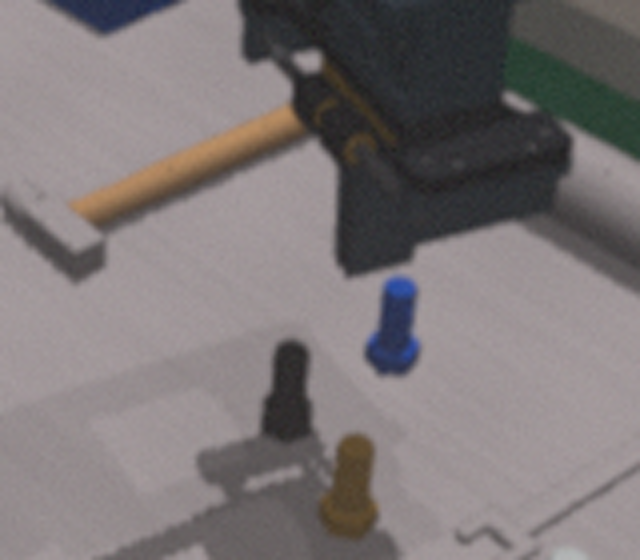

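The closed fingertips (375,255 in the crop) stand above the yellow bolt (355,443), and the offset matches the lens's vertical lean. Going down to 35 mm above the bolt and staying there.

Request:
step_arm(
  plan=[-0.02,-0.02,2.0,0,0,0,-0.02,-0.02,2.0,0,0,0,-0.02,-0.02,2.0,0,0,0,0,0,1.7,0,0,0,0,0,0.9,0,0,0],
)

```text
time_s: 8.23
ee_pos: [620.5, -130.4, 111.8]
ee_rot: [-180.0, -0.2, 160.7]
force: [-0.6, 0.5, -0.2]
gripper_width: 0.6
gripper_force: 0.0
```

Request:
step_arm(
  plan=[0,0,0,0,0,0,0,0,0,0,0,0,0,0,0,0,0,0,0,0,0,0,0,0,0,0,0,0,0,0],
)

```text
time_s: 8.65
ee_pos: [622.7, -131.9, 115.0]
ee_rot: [180.0, 0.1, 160.6]
force: [0.7, -0.1, 0.5]
gripper_width: 0.4
gripper_force: 0.0
```

Request:
step_arm(
  plan=[0,0,0,0,0,0,0,0,0,0,0,0,0,0,0,0,0,0,0,0,0,0,0,0,0,0,0,0,0,0],
)

```text
time_s: 9.07
ee_pos: [622.1, -131.9, 113.7]
ee_rot: [180.0, 0.0, 160.6]
force: [0.3, 0.4, 0.5]
gripper_width: 0.6
gripper_force: 0.0
```

Request:
step_arm(
  plan=[0,0,0,0,0,0,0,0,0,0,0,0,0,0,0,0,0,0,0,0,0,0,0,0,0,0,0,0,0,0],
)

```text
time_s: 9.48
ee_pos: [622.2, -131.8, 113.7]
ee_rot: [180.0, 0.0, 160.6]
force: [-0.7, -0.2, -0.0]
gripper_width: 0.5
gripper_force: 0.0
```

Request:
step_arm(
  plan=[0,0,0,0,0,0,0,0,0,0,0,0,0,0,0,0,0,0,0,0,0,0,0,0,0,0,0,0,0,0],
)

```text
time_s: 9.9
ee_pos: [622.2, -131.8, 113.7]
ee_rot: [180.0, 0.0, 160.6]
force: [-0.5, -0.9, -0.1]
gripper_width: 0.4
gripper_force: 0.0
```

Request:
step_arm(
  plan=[0,0,0,0,0,0,0,0,0,0,0,0,0,0,0,0,0,0,0,0,0,0,0,0,0,0,0,0,0,0],
)

```text
time_s: 10.32
ee_pos: [622.2, -131.8, 113.7]
ee_rot: [180.0, 0.0, 160.6]
force: [-0.6, 0.1, -0.2]
gripper_width: 0.3
gripper_force: 0.0
```

Request:
step_arm(
  plan=[0,0,0,0,0,0,0,0,0,0,0,0,0,0,0,0,0,0],
)

```text
time_s: 10.57
ee_pos: [622.2, -131.8, 113.7]
ee_rot: [180.0, 0.0, 160.6]
force: [-0.7, -0.0, 0.3]
gripper_width: 0.3
gripper_force: 0.0
```

```bash
python3 d.py 457 -160 150
```

```text
10.5667 [ 622.2 -131.8  113.7] [180.    0.  160.6] 0.25939868499161456 [-0.7 -0.   0.3]
tool cm [14.64 -8.14 -3.63]
```

Request:
step_arm(
  plan=[0,0,-0.9,0,0,0,0,0,-0.9,0,0,0,0,0,-0.9,0,0,0,0,0,-0.9,0,0,0],
)

```text
time_s: 10.9
ee_pos: [622.5, -131.9, 151.3]
ee_rot: [180.0, 0.1, 160.6]
force: [0.6, 1.0, -0.6]
gripper_width: 0.6
gripper_force: 0.0
```

Request:
step_arm(
  plan=[1.46,-0.81,0,0,0,0,1.46,-0.81,0,0,0,0,1.46,-0.81,0,0,0,0,1.46,-0.81,0,0,0,0,1.46,-0.81,0,0,0,0],
)

```text
time_s: 11.32
ee_pos: [539.4, -145.9, 150.9]
ee_rot: [180.0, 0.1, 160.6]
force: [0.2, 0.9, 0.1]
gripper_width: 0.9
gripper_force: 0.0
```

Request:
step_arm(
  plan=[1.46,-0.81,0,0,0,0,1.46,-0.81,0,0,0,0,1.46,-0.81,0,0,0,0,1.46,-0.81,0,0,0,0,1.46,-0.81,0,0,0,0],
)

```text
time_s: 11.73
ee_pos: [457.1, -160.0, 150.8]
ee_rot: [180.0, 0.1, 160.6]
force: [0.7, 0.2, 0.6]
gripper_width: 0.2
gripper_force: 0.0
```

Request:
step_arm(
  plan=[0,0,0.5,0,0,0,0,0,1,0,0,0,0,0,1,0,0,0,0,0,0.5,0,0,0,0,0,0,0,0,0],
)

```text
time_s: 12.15
ee_pos: [457.6, -159.5, 119.1]
ee_rot: [180.0, -0.1, 160.6]
force: [-0.3, 0.1, 0.3]
gripper_width: 0.6
gripper_force: 0.0
```

Request:
step_arm(
  plan=[0,0,0,0,0,0,0,0,0,0,0,0],
)

```text
time_s: 12.32
ee_pos: [458.2, -159.8, 120.2]
ee_rot: [180.0, 0.1, 160.6]
force: [0.0, 0.4, 0.3]
gripper_width: 0.5
gripper_force: 0.0
```

```bash
python3 d.py 457 -160 85; python3 -c "
from h import *
f=viewer.grab_frame('side');save(f,'s3.png',(270,250,410,390),4)"
```

```text
12.3167 [ 458.2 -159.8  120.2] [1.800e+02 1.000e-01 1.606e+02] 0.4614714132075248 [0.  0.4 0.3]
tool cm [ 0.11 -0.06  3.52]
```

View pics/s3.png

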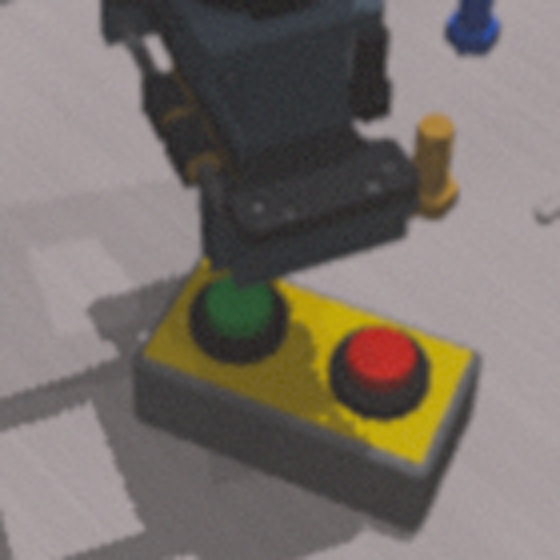

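The fingertips (245,265 in the crop) are over the green cap (237,303), red (382,355) is well clear. Moving down gently.

Request:
step_arm(
  plan=[0.05,0,0.8,0,0,0,0.05,0,0.8,0,0,0,0,0,0.8,0,0,0,0,0,0.4,0,0,0,0,0,0,0,0,0],
)

```text
time_s: 12.78
ee_pos: [455.7, -159.0, 90.4]
ee_rot: [180.0, -0.2, 160.6]
force: [-1.1, -0.5, 1.4]
gripper_width: 0.5
gripper_force: 0.8
```

Request:
step_arm(
  plan=[0,0,0.2,0,0,0,0,0,0.2,0,0,0,0,0,0.2,0,0,0,0,0,0,0,0,0,0,0,0,0,0,0],
)

```text
time_s: 13.2
ee_pos: [456.2, -159.3, 85.9]
ee_rot: [180.0, -0.0, 160.6]
force: [-3.1, 1.0, 3.5]
gripper_width: 0.6
gripper_force: 2.2
```

Request:
step_arm(
  plan=[0,0,0.1,0,0,0,0,0,0.1,0,0,0,0,0,0,0,0,0,0,0,0,0,0,0],
)

```text
time_s: 13.53
ee_pos: [456.3, -159.3, 84.9]
ee_rot: [180.0, -0.0, 160.6]
force: [-6.3, 1.7, 13.7]
gripper_width: 0.5
gripper_force: 6.8
```

Request:
step_arm(
  plan=[0,0,0.1,0,0,0,0,0,0.1,0,0,0,0,0,0,0,0,0,0,0,0,0,0,0],
)

```text
time_s: 13.87
ee_pos: [456.3, -159.3, 84.7]
ee_rot: [180.0, 0.0, 160.6]
force: [-9.4, 3.0, 27.9]
gripper_width: 0.2
gripper_force: 13.9
```

It bottomed out at 28 N after about 6 mm of travel, so the button is fully down. Drawing back.

Request:
step_arm(
  plan=[0,0,-0.5,0,0,0,0,0,-1.5,0,0,0,0,0,-2.5,0,0,0,0,0,-2.5,0,0,0,0,0,-2.5,0,0,0],
)

```text
time_s: 14.28
ee_pos: [457.2, -159.6, 177.6]
ee_rot: [180.0, 0.1, 160.6]
force: [-0.1, -0.5, 0.2]
gripper_width: 0.4
gripper_force: 0.0
```

Request:
step_arm(
  plan=[0,0,-1,0,0,0,0,0,0,0,0,0,0,0,0,0,0,0,0,0,0,0,0,0,0,0,0,0,0,0],
)

```text
time_s: 14.7
ee_pos: [455.8, -159.1, 185.0]
ee_rot: [180.0, -0.2, 160.6]
force: [0.6, 0.0, 0.1]
gripper_width: 0.7
gripper_force: 0.0
```

```bash
python3 -c "
from h import *
f=viewer.grab_frame('side');save(f,'s4.png')"
```

```text
(no output)
```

View pics/s4.png

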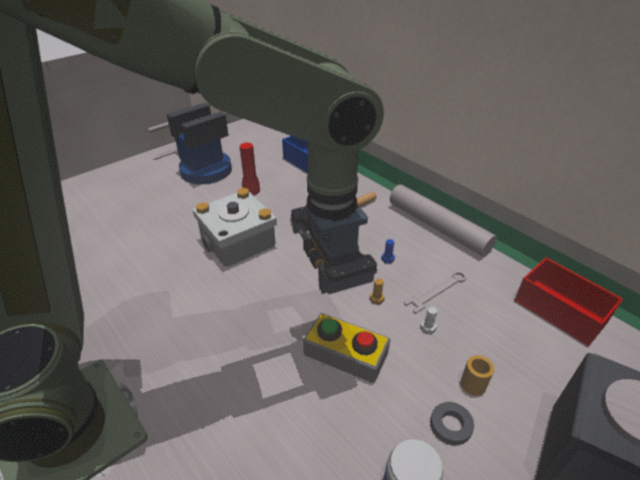

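The arm is clear, the green button (329,327) has sprung back, and the yellow bolt (377,290) and everything else stand undisturbed.

```bash
python3 -c "
from h import *
print(env.job_done())"
```

```text
the job is handed in; nothing more can be done
None
```

I pointed at the empty hole and then at the yellow bolt for over two seconds each from about 35 mm above, pressed the green button right down, drew back clear, and handed the job in at about 15 s; no verdict came back.

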